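# Clamp the shoe-drying bar on the sneaker bench

### The arm

A 6-joint arm with a two-finger parallel gripper is mounted at the origin on a cart in front of the work surface, level with it; the furniture and walls round the work are solid. World frame = base frame: x ahead of the robot, y to its left, z up, the work surface at z = 0. Lengths are in m, angles in degrees, forces in N, time in s.
With the tool pointing down it reaches from about 0.425 to 1.125 m from the base axis. Payload 14.9 kg.
Tool frame: the origin (TCP) lies at the very end of the fingers, on their centre line; the grasp point (between the pads) lies 19 mm behind it; z points along the fingers, y is the line along which they close (so a half turn about z gives the same grasp; the last joint's range is limited). The gripper opens to 91 mm and grips with 3 to 60 N. Pads are 32 mm wide; open, the fingers measure 118 mm over their backs; the gripper's body (76 mm by 178 mm) begins 60 mm behind the grasp point.
Start: joints at [67.305, 21.709, 99.362, -0, 58.929, -1.908], TCP at [0.248, 0.654, 0.214] pointing down, gripper open.
Joint ranges: [-158.91, 158.91], [-42.39, 125.64], [0.06, 152.35], [-60.88, 240.88], [17.5, 164.5], [-176.32, 176.32]. Speed limits (degrees/s): [108.29, 108.29, 136.94, 180, 180, 180].

### API

Orientations are given as a 3x3 rotation matrix whose columns are the frame's x, y, z axes.
In Python, from cell import bot gives the robot as it stands.
- The arm moves only by the tool drive_tool, never from a script. Its argument "commands" is a list that holds one entry, the list of rows, each a list of 5 numbers: the shift along the world's x, y, z in mm, then the turn about the world's z in rad, then the opening, from 0 (shut) to 1 (fully open). In form: [[[x, y, z, twist, jaw], ...]]. A call has 1 to 10 rows; each row shifts and turns the commanded pose from where the row before left it; what a row does not reach is not made up. A row lasts 1/12 s, in which the tool goes at most 41.7 mm and 7.16 degrees, less where a joint would pass 70% of its speed; a pose out of reach is approached as far as the arm can. A call with a gripper value outside its range is refused whole. The fingers move at their own pace and stop on an object; "newtons" is the grip in N (left out, the last holds). Time passes only in rows, so rows that do not move let the fingers close. It gives the time, the measured TCP pose, the force, the opening and the grip force at its end, in the units of the state.
- bot.get_obs(): the state, without advancing time (a new reading comes with each control period).
- bot.snapshot(name): name is "scene" or "top" or "wrist"; returns the picture (400x640x3 uint8, blue, green, red); there is no depth.
- bot.camera_params(name): a dict with "intrinsics" (3x3 intrinsics, pixels), "k1" (the pictures are not rectified: a ray, as slopes to the right and down, at radius r is drawn at 1 + k1 r^2 times it, then the intrinsics apply), "rvec" (rotation vector, rad) and "tvec" (3), from world to camera coordinates, as OpenCV has them. Camera axes: x right, y down, z forward; pixel columns grow to the right and rows downward; lengths in m; the calibration is good to about 2 mm. A picture is of the moment at which its call begins: read the wrist's pose just before it. camera_params takes no time and is no camera call; for the wrist camera it gives the pose at the moment of the call.
- bot.job_done(): hands the job in; it is judged then, once.
The state is a dict: "t": time; "qpos": joint angles; "joint_velocities": joint speeds; "effort": joint torques, N m; "tcp_pos": TCP position; "tool_rot": TCP orientation; "wrist_force": force on the tool from outside, world axes, zero at the start; "moment": the same for the moment, N m; "gripper_width": finger opening in m; "finger_force": force on a finger pad.
Only numpy, scipy, OpenCV 4.12 (cv2) and the standard library are available. Lean on these libraries where they do the work, as an engineer would, in place of code of your own. Each camera call takes 0.05 s, during which the arm holds its last target. There are 200 camera calls.

### The job

Get the drying stand ready for the next pair of sneakers: lay the shoe-drying bar in the open bench clamp, centred between its two shoe forms, and swing the clamp's hinged upper half down over the tube until it is fully shut. Then lift the sprung knob of the swing bolt clear of the raised lip, swing the bolt up into the slot of the fork and let the knob's collar drop into its seat, so that the clamp is locked. Let go of everything and leave the other things on the desk where they are.

Things in the scene. Friction and masses are not known exactly. Their poses are not given: they have to be found in the camera images.
- clamp: Fixed dark cast-iron tube clamp: foot 130 (x) x 120 (y) x 12 mm, column 34 x 30 mm, on top a half-round saddle 36 mm wide (along y) for the tube. Origin under the centre of the foot. The tube lies along y; the upper half hinges on the +x side, the swing bolt is on the -x side (roughly towards the robot). z up.
- saddle (a point): Where the middle of the tube's axis comes to rest: 120 mm above the foot, axes as the clamp's. The saddle is open upwards; its inner radius is 13.5 mm and its rims reach up to the height of this point.
- upper_half (a joint): Opening angle of the hinged upper half, rad: 0 = shut, 2.6 = fully thrown back. It starts thrown back (over 2). The hinge is stiff: it stays where it is left and takes 2 to 3 N at the fork to move. Shut on the tube it reads 0 to 0.04.
- upper_half_hinge (a point): Middle of the hinge pin of the upper half, 27 mm from the saddle point towards the clamp's +x at the same height; the pin runs along the clamp's y. Axes turn with the upper half (equal to the clamp's when shut; its arm points to its own -x).
- fork (a point): Middle of the fork at the free end of the upper half, 72 mm towards -x and 7 mm towards +z of the hinge point in the upper half's axes. Fork 36 mm wide over its flat sides (along y), 12 mm thick, ends 11 mm farther out; slot 13 mm wide, open outwards, its closed end met at a lean of about -0.05; on top a seat 4 mm deep with a raised lip across the fork's end.
- swing_bolt (a joint): Lean of the swing bolt, rad: 0 = upright (in the slot once the upper half is shut), positive = leaning away from the tube, to the clamp's -x. It starts leaning out by 0.75 to 1.1. The pivot is stiff: the bolt stays where it is left and takes about 2 N at the knob to swing.
- bolt_pivot (a point): Pivot of the swing bolt, 40 mm from the saddle point towards the clamp's -x and 22 mm below it; the pivot runs along y. Axes turn with the bolt: z points along the bolt to the knob. Bolt 9 mm thick; its end nut is 95 mm from the pivot.
- knob (a joint): How far the knob is pulled out along the bolt, m: 0 = let go on the open bolt, 0.016 = stop. A spring draws it back (4 N at 0, 10 N at the stop). The knob's collar passes over the fork's lip only when it is pulled out 0.011 or more; seated behind the lip with the clamp shut it reads about 0.003.
- knob_grip (a point): Middle of the black knob's grip (33 mm across, 18 mm long along the bolt), on the bolt's axis, 52 mm from the pivot when let go. z along the bolt, outwards. The steel collar below it (22 mm across, 6 mm thick) has its underside 23 mm below this point.
- bar: Shoe-drying bar, 200 mm long: bare aluminium tube 26 mm across and two grey moulded shoe forms 46 mm wide and 40 mm high at its ends; about 0.28 kg. Between the forms 124 mm of tube are free. Origin under its centre; the tube runs along its y. Both ends are alike.
- bar_mid (a point): Middle of the bar on the tube's axis (20 mm above the desk while it lies there), axes as the bar's.
- tape_roll: bystander: masking tape roll lying flat, 100 mm across, 24 mm high; origin under its centre
- sanding_block: bystander: sanding block, 34 x 66 x 24 mm; origin under its centre
- marker: bystander: marker pen lying on the desk, 127 mm long; origin under its centre
- lid_jar: bystander: glass jar with a black lid, 68 mm across, 88 mm high; origin under its centre
- paint_bottle_1: bystander: paint bottle with a pointed tip, 37 mm across, 121 mm high; origin under its centre
- paint_bottle_5: bystander: paint bottle with a pointed tip, 42 mm across, 137 mm high; origin under its centre

How it is judged (in metres and radians):
On the way, in this order (a step that is already met when the one before it is completed fails the run):
1. the bar lies in the saddle, centred within 20 mm, with the clamp still open (x of bar_mid in the frame of saddle between -0.0045 and 0.0045 m and y of bar_mid in the frame of saddle between -0.02 and 0.02 m and z of bar_mid in the frame of saddle between -0.004 and 0.004 m and angle between the y axis of bar_mid and the y axis of saddle, either way round below 0.07 rad and value of joint upper_half above 0.3 rad), for 0.2 s.
2. the upper half is shut over the tube (x of bar_mid in the frame of saddle between -0.0045 and 0.0045 m and y of bar_mid in the frame of saddle between -0.02 and 0.02 m and z of bar_mid in the frame of saddle between -0.004 and 0.004 m and angle between the y axis of bar_mid and the y axis of saddle, either way round below 0.07 rad and value of joint upper_half below 0.06 rad), for 0.2 s.
At the end, for the whole second after the job is handed in: The bar rests in the saddle (tube axis within 4.5 mm, centred within 20 mm along the tube, parallel within 0.07 rad), the upper half is shut (under 0.06 rad), the bolt is upright within 0.15 rad and the knob has dropped into its seat (joint between 1.2 and 6.8 mm); all at rest (all of step 2 and value of joint swing_bolt between -0.15 and 0.15 rad and value of joint knob between 0.0012 and 0.0068 m and linear speed of bar below 0.02 m/s); the robot touches nothing.
It fails at once if a bystander is shifted by more than 30 mm (distance of any of tape_roll, sanding_block, marker, lid_jar, paint_bottle_1, paint_bottle_5 from where it was at the start of the episode above 0.03 m).
It also fails if it takes over 72 s, if anything falls off the work surface, if the arm or the gripper's body presses on something with over 40 N, if the wrist force passes 120 N, or if a joint passes its speed limit or range.

## Working session

There is one attempt and no reset: what is moved stays moved. The work goes in short steps, Python scripts to look and compute and a tool call to move; the robot and the scene stay as the last step left them, time stands still between calls to the robot, and variables do not carry over. Pictures are saved under pics/ and viewed, at most 10 in all, crops included, and the job is handed in when it is done.

Besides the shell and the picture viewer there is one more tool, called after ">>>" as a command line: name --argument value ..., lists and objects as JSON in quotes. drive_tool: Moves the arm, as the interface text tells. Its arguments: {"type":"object","properties":{"commands":{"type":"array"},"newtons":{"type":"number"}},"required":["commands"]}

```bash
mkdir -p pics && ls && cat > h.py <<'E'
import numpy as np, cv2
from cell import bot
def cam(n):
    p=bot.camera_params(n);R,_=cv2.Rodrigues(np.array(p["rvec"],float));return np.array(p["intrinsics"],float),p["k1"],R,np.array(p["tvec"],float).ravel()
def ray(c,uv):
    K,k1,R,t=c;d=cv2.undistortPoints(np.array([[uv]],float),K,np.array([k1,0,0,0.]))[0,0]
    return -R.T@t, R.T@np.array([d[0],d[1],1])
def onz(c,uv,z):
    o,d=ray(c,uv);return o+d*(z-o[2])/d[2]
def px(c,P):
    K,k1,R,t=c;return cv2.projectPoints(np.array(P,float).reshape(-1,3),cv2.Rodrigues(R)[0],t,K,np.array([k1,0,0,0.]))[0][:,0]
def tri(c1,u1,c2,u2):
    A=[];b=[]
    o1,d1=ray(c1,u1);o2,d2=ray(c2,u2)
    s=np.linalg.lstsq(np.c_[d1,-d2],o2-o1,rcond=None)[0]
    a,b=o1+s[0]*d1,o2+s[1]*d2;return (a+b)/2,np.linalg.norm(a-b)
E
python3 - <<'E'
from h import *
for n in("scene","top"):
    im=bot.snapshot(n);cv2.imwrite(f"pics/{n}0.png",cv2.resize(im,(800,500)))
    c=cam(n);print(n,c[0].tolist(),c[1],(-c[2].T@c[3]).round(3),c[2].round(2).tolist())
o=bot.get_obs();print(o["t"],o["tcp_pos"],np.round(o["tool_rot"],3))
E
```

```text
pics
scene [[461.11354157897966, 0.0, 326.6491640179482], [0.0, 461.11354157897966, 197.3499790646112], [0.0, 0.0, 1.0]] -0.13365054296205028 [0.487 0.697 0.601] [[-1.0, -0.09, -0.0], [-0.05, 0.56, -0.83], [0.08, -0.82, -0.56]]
top [[461.1456700023836, 0.0, 323.3461204130334], [0.0, 461.1456700023836, 198.33760140689805], [0.0, 0.0, 1.0]] -0.007112689481471959 [ 0.34  -0.005  1.139] [[-0.04, -1.0, -0.0], [-0.97, 0.04, -0.22], [0.22, -0.01, -0.98]]
0.1 [0.24831278 0.6541067  0.2133517 ] [[-0.935  0.355 -0.   ]
 [ 0.355  0.935 -0.001]
 [ 0.    -0.001 -1.   ]]
```

View pics/scene0.png

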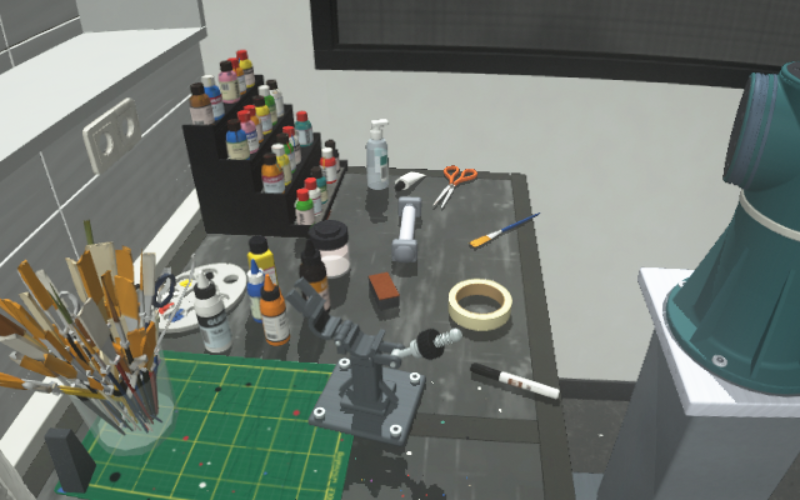

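View pics/top0.png

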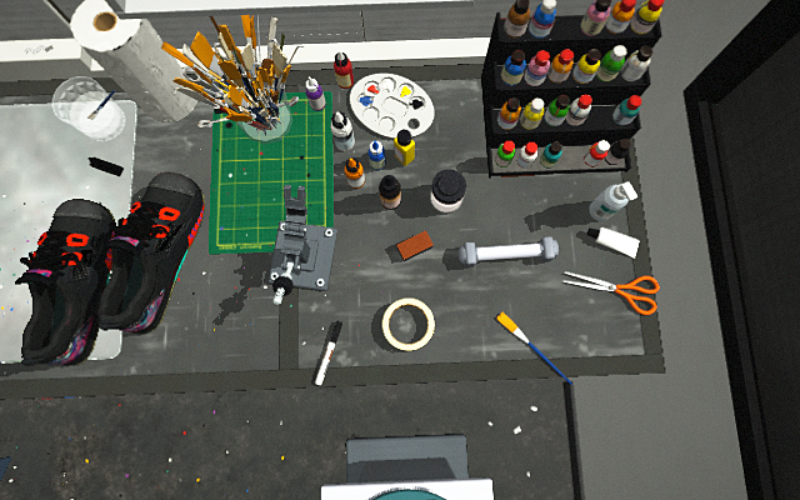

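The scene view shows the open clamp at about (370,370), with the knob at (430,345). The bar is at (405,230). In the top view the bar runs from (465,253) to (550,250) and the clamp is around (300,255). I'll enlarge both next.

```bash
python3 - <<'E'
from h import *
s=bot.snapshot("scene");t=bot.snapshot("top")
def crop(im,x,y,w,h,W,H): return cv2.resize(im[y:y+h,x:x+w],(W,H),interpolation=cv2.INTER_CUBIC)
a=crop(t,200,140,80,120,400,600);b=crop(s,230,210,160,150,400,375);d=crop(t,360,180,100,56,400,225)
im=np.hstack([a,np.vstack([b,d])]);cv2.imwrite("pics/c1.png",im)
E
```

```text
(no output)
```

View pics/c1.png

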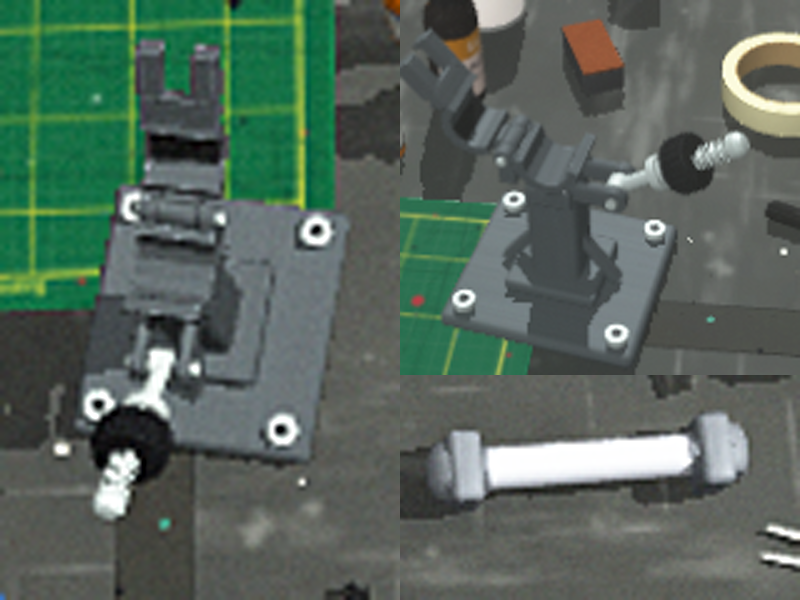

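```bash
python3 - <<'E'
from h import *
T=cam("top");S=cam("scene")
t=np.array([(133,205),(315,231),(282,430),(97,405)])/5+[200,140]
s=(np.array([(463,299),(514,203),(655,230),(617,336)])-[400,0])/2.5+[230,210]
for c,p in((T,t),(S,s)):
    P=np.array([onz(c,q,.015) for q in p])[:,:2]; m=P.mean(0)
    xa=(P[0]+P[1]-P[2]-P[3]);ya=P[0]+P[3]-P[1]-P[2]
    print(P.round(4).tolist(),m.round(4),"yaw x",np.arctan2(xa[1],xa[0]),"yaw y",np.arctan2(-ya[0],ya[1]))
for nm,(a,b) in dict(hinge=((140,205),(222,218)),).items():
    print(nm,[onz(T,np.array(q)/5+[200,140],.12).round(4) for q in(a,b)])
tf=lambda p:(np.array(p)-[400,375])/4+[360,180]
e=[onz(T,tf(p),.02) for p in((487,468),(690,455),(430,477),(748,448))]
print([x.round(4).tolist() for x in e],(e[0]+e[1])/2,(e[2]+e[3])/2)
for a,b in((0,1),(2,3)):
    d=e[a]-e[b];print(np.linalg.norm(d),np.arctan2(-d[0],d[1]))
# knob centre
k=tri(T,np.array((131,443))/5+[200,140],S,(np.array((687,163))-[400,0])/2.5+[230,210]);print("knob",k)
n=tri(T,np.array((112,500))/5+[200,140],S,(np.array((738,142))-[400,0])/2.5+[230,210]);print("nut",n)
# scene bar
q=[onz(S,np.array(p)*.8,.02).round(4) for p in((409,203),(405,250))];print(q)
bot_=bot.get_obs();print(bot_["t"])
E
```

```text
[[0.6473, 0.2272], [0.6301, 0.1357], [0.5296, 0.1531], [0.5457, 0.2444]] [0.5882 0.1901] yaw x -0.1693858431905421 yaw y -0.18039228085311027
[[0.6489, 0.2262], [0.6316, 0.1384], [0.5313, 0.1544], [0.5471, 0.2454]] [0.5897 0.1911] yaw x -0.17245557784079202 yaw y -0.18327683267609282
hinge [array([0.6185, 0.2023, 0.12  ]), array([0.6109, 0.1649, 0.12  ])]
[[0.5734, -0.1589, 0.02], [0.5766, -0.2855, 0.02], [0.5691, -0.1232, 0.02], [0.5796, -0.322, 0.02]] [ 0.57499447 -0.22219368  0.02      ] [ 0.57435645 -0.22259529  0.02      ]
0.12667201754465807 0.025182263639424
0.1990658738845781 0.05260112256915675
knob (array([0.50803302, 0.20419088, 0.12734232]), np.float64(0.001111677144048801))
nut (array([0.47943267, 0.20763277, 0.1496532 ]), np.float64(0.000357766790979227))
[array([ 0.583 , -0.3097,  0.02  ]), array([ 0.5744, -0.1423,  0.02  ])]
0.2
```

```bash
python3 - <<'E'
from h import *
T=cam("top");S=cam("scene")
t=lambda p:np.array(p)/5+[200,140]; s=lambda p:(np.array(p)-[400,0])/2.5+[230,210]
O=np.array([.589,.1905,.12]);y=-.175;R=np.array([[np.cos(y),-np.sin(y),0],[np.sin(y),np.cos(y),0],[0,0,1]])
for nm,a,b in(("tip-y",(208,47),(433,36)),("tip+y",(150,45),(405,77))):
    p,e=tri(T,t(a),S,s(b));print(nm,p,e,R.T@(p-O))
# predict fork tip / outline for angles, world & pixel, to compare
for th in(2.0,2.2,2.4,2.6):
    l=[]
    for (x,z) in((-83,13),(-83,1),(-72,7)):
        c,s_=np.cos(th),np.sin(th); X=x*c+z*s_; Z=-x*s_+z*c   # rot about +y
        l.append((round(27+X),round(Z)))
    P=R@np.array([l[2][0]/1e3,0,l[2][1]/1e3])+O
    print(th,l)
d=np.array([-.0422,.0293]);print(np.arctan2(.0422,.0293))
E
```

```text
tip-y [0.66937886 0.16076156 0.17809993] 0.006861637534071155 [ 0.0843289  -0.01528962  0.05809993]
tip+y [0.67805372 0.18861759 0.16715603] 0.0013477809269541203 [0.0880213  0.01365131 0.04715603]
2.0 [(73, 70), (62, 75), (63, 63)]
2.2 [(86, 59), (77, 67), (75, 54)]
2.4 [(97, 46), (89, 55), (85, 43)]
2.6 [(105, 32), (99, 42), (92, 31)]
0.9638974845273554
```

The clamp is at (0.589, 0.1905) with yaw -0.175. The upper half is open about 2.3 rad and the bolt leans 0.96 rad. The bar is at (0.575, -0.222) with yaw about 0.045. I'll approach the -y half of the bar first.

>>> drive_tool --commands '[[[25, -30, 5, -0.1163, 1], [25, -30, 5, -0.1163, 1], [25, -30, 5, -0.1163, 1], [25, -30, 5, -0.1163, 1], [25, -30, 5, -0.1163, 1], [25, -30, 5, -0.1163, 1], [25, -30, 5, -0.1163, 1], [25, -30, 5, -0.1163, 1], [25, -30, 5, -0.1163, 1], [25, -30, 5, -0.1163, 1]]]' --newtons 50

```text
t: 1.03
tcp_pos: [0.4993, 0.3527, 0.2642]
tool_rot: [[-0.039, 0.999, -0.0], [0.999, 0.039, 0.0], [0.0, -0.0, -1.0]]
wrist_force: [1.1, 0.2, 0.8]
gripper_width: 0.0915
finger_force: 0.0
```

>>> drive_tool --commands '[[[4, -35, 0, 0, 1], [4, -35, 0, 0, 1], [4, -35, 0, 0, 1], [4, -35, 0, 0, 1], [4, -35, 0, 0, 1], [4, -35, 0, 0, 1], [4, -35, 0, 0, 1], [4, -35, 0, 0, 1], [4, -35, 0, 0, 1], [4, -35, 0, 0, 1]]]'

```text
t: 1.87
tcp_pos: [0.5382, 0.0027, 0.264]
tool_rot: [[-0.045, 0.999, 0.0], [0.999, 0.045, -0.0], [-0.0, 0.0, -1.0]]
wrist_force: [1.2, -0.4, 0.1]
gripper_width: 0.0914
finger_force: 0.0
```

>>> drive_tool --commands '[[[5, -34, -8, 0, 1], [5, -34, -8, 0, 1], [5, -34, -8, 0, 1], [5, -34, -8, 0, 1], [5, -34, -8, 0, 1], [5, -34, -8, 0, 1], [5, -34, -8, 0, 1], [4, -30, -8, 0, 1], [0, 0, 0, 0, 1], [0, 0, 0, 0, 0.6]]]'

```text
t: 2.7
tcp_pos: [0.577, -0.2646, 0.1991]
tool_rot: [[-0.043, 0.999, -0.001], [0.999, 0.043, 0.001], [0.001, -0.001, -1.0]]
wrist_force: [-0.2, 0.6, 0.4]
gripper_width: 0.0871
finger_force: 0.0
```

```bash
python3 - <<'E'
from h import *
o=bot.get_obs();W=cam("wrist");im=bot.snapshot("wrist");print(o["t"],o["tcp_pos"],np.round(o["tool_rot"],3))
import pickle;pickle.dump(W,open("w1.pkl","wb"))
for p in([.575,-.222,.033],[.578,-.160,.033],[.572,-.284,.033]):print(px(W,p))
cv2.imwrite("pics/w1.png",im)
E
```

```text
2.7 [ 0.57702591 -0.26460766  0.19914458] [[-0.043  0.999 -0.001]
 [ 0.999  0.043  0.001]
 [ 0.001 -0.001 -1.   ]]
[[319.86556498 145.05309983]]
[[325.15492787  86.6222799 ]]
[[315.05868851 198.24422229]]
```

View pics/w1.png

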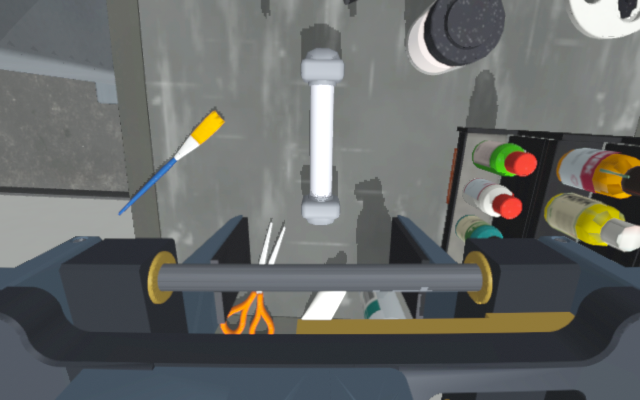

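The wrist view shows the tube from (322,82) to (321,194), nearly vertical in the image and parallel to the fingers' mid-plane.

```bash
python3 - <<'E'
from h import *
import pickle;W=pickle.load(open("w1.pkl","rb"))
a,b=onz(W,(322.3,82),.02),onz(W,(321,194),.02)
d=a-b;print(a,b,(a+b)/2,np.linalg.norm(d),np.arctan2(-d[0],d[1]))
m=(a+b)/2;u=d/np.linalg.norm(d);print("grip",m-.042*u)
E
```

```text
[ 0.57479514 -0.15420439  0.02      ] [ 0.57893542 -0.28202085  0.02      ] [ 0.57686528 -0.21811262  0.02      ] 0.12788349312651076 0.03238112080515392
grip [ 0.57822505 -0.2600906   0.02      ]
```

>>> drive_tool --commands '[[[1, 2, -25, -0.005, 0.6], [0, 0, -25, 0, 0.6], [0, 0, -25, 0, 0.6], [0, 0, -25, 0, 0.6], [0, 0, -25, 0, 0.6], [0, 0, -25, 0, 0.6], [0, 0, -20, 0, 0.6], [0, 0, -12, 0, 0.6], [0, 0, -7, 0, 0.6], [0, 0, 0, 0, 0.1]]]'

```text
t: 3.58
tcp_pos: [0.5781, -0.2607, 0.0103]
tool_rot: [[-0.041, 0.999, -0.001], [0.999, 0.041, 0.001], [0.001, -0.001, -1.0]]
wrist_force: [-0.9, 0.3, 0.5]
gripper_width: 0.0507
finger_force: 0.0
```

>>> drive_tool --commands '[[[0, 0, 0, 0, 0], [0, 0, 0, 0, 0], [0, 0, 0, 0, 0], [0, 0, 0, 0, 0], [0, 0, 0, 0, 0]]]' --newtons 50

```text
t: 4.0
tcp_pos: [0.5789, -0.2618, 0.012]
tool_rot: [[-0.04, 0.999, 0.001], [0.999, 0.04, -0.0], [-0.001, 0.001, -1.0]]
wrist_force: [-0.9, 1.7, 7.6]
gripper_width: 0.0256
finger_force: 50.0
```

>>> drive_tool --commands '[[[0, 0, 5, 0, 0], [0, 0, 10, 0, 0], [0, 0, 20, 0, 0], [0, 0, 25, 0, 0], [0, 0, 30, 0, 0], [0, 0, 30, 0, 0], [0, 0, 30, 0, 0], [0, 0, 30, 0, 0], [0, 0, 30, 0, 0], [0, 0, 30, 0, 0]]]'

```text
t: 4.83
tcp_pos: [0.5779, -0.2613, 0.2533]
tool_rot: [[-0.04, 0.999, 0.0], [0.999, 0.04, -0.0], [-0.0, 0.0, -1.0]]
wrist_force: [1.0, -0.0, -3.4]
gripper_width: 0.0249
finger_force: 50.0
```

>>> drive_tool --commands '[[[0, 20, 0, -0.0215, 0], [0, 35, 0, -0.0215, 0], [0, 40, 0, -0.0215, 0], [0, 40, 0, -0.0215, 0], [0, 40, 0, -0.0215, 0], [0, 40, 0, -0.0215, 0], [0, 40, 0, -0.0215, 0], [1, 40, 0, -0.0215, 0], [1, 40, 0, -0.0215, 0], [1, 35, 0, -0.0215, 0]]]'

```text
t: 5.67
tcp_pos: [0.5808, 0.1107, 0.2519]
tool_rot: [[0.175, 0.985, 0.001], [0.985, -0.175, 0.0], [0.0, 0.001, -1.0]]
wrist_force: [-0.2, -0.1, -1.9]
gripper_width: 0.0252
finger_force: 50.0
```

>>> drive_tool --commands '[[[1, 25, 0, 0, 0], [0, 11, 0, 0, 0], [0, 4, 0, 0, 0], [0, 0, -20, 0, 0], [0, 0, -20, 0, 0], [0, 0, -10, 0, 0], [0, 0, 0, 0, 0], [0, 0, 0, 0, 0]]]'

```text
t: 6.33
tcp_pos: [0.5824, 0.1476, 0.2011]
tool_rot: [[0.175, 0.985, -0.001], [0.985, -0.175, -0.0], [-0.0, -0.001, -1.0]]
wrist_force: [-0.1, -0.0, -2.0]
gripper_width: 0.0251
finger_force: 50.0
```

```bash
python3 - <<'E'
from h import *
import pickle
o=bot.get_obs();print(o["t"],o["tcp_pos"])
W=cam("wrist");w=bot.snapshot("wrist");s=bot.snapshot("scene");t=bot.snapshot("top")
pickle.dump(W,open("w2.pkl","wb"))
r=lambda im,x,y,w,h,W,H: cv2.resize(im[y:y+h,x:x+w],(W,H),interpolation=cv2.INTER_CUBIC)
im=np.hstack([w[:300,160:560],np.zeros((300,0,3),np.uint8),r(s,180,130,240,180,400,300)])
im=np.vstack([im,np.hstack([r(w,240,40,160,120,400,300),r(t,180,120,133,100,400,300)])])
cv2.imwrite("pics/c2.png",im)
E
```

```text
6.3333 [0.58238672 0.14762718 0.20110452]
```

View pics/c2.png

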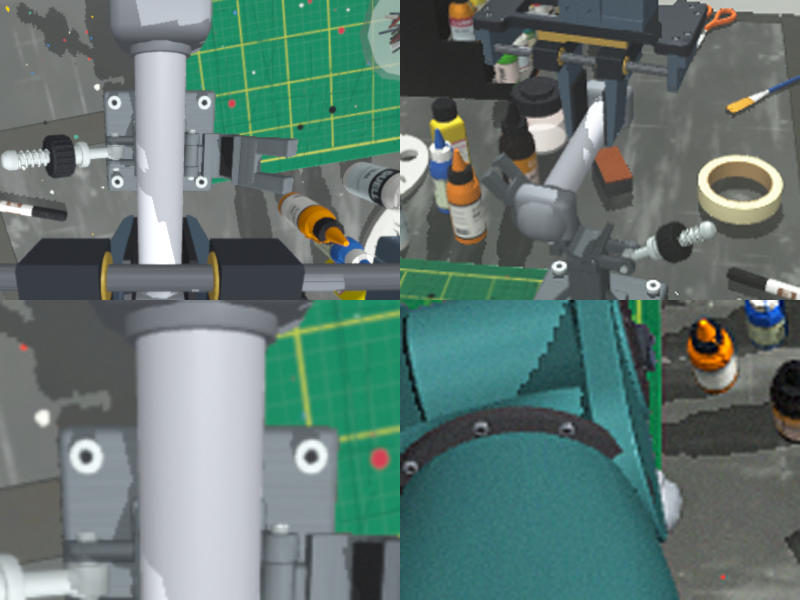

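The wrist view shows the tube between columns (294..347) at row 55 and (297..341) at row 240. The foot screws are at (275,102), (365,102), (277,182) and (361,182). The upper half lies to the right, clear of the bar.

```bash
python3 - <<'E'
from h import *
import pickle;W=pickle.load(open("w2.pkl","rb"))
P=np.array([onz(W,q,.015) for q in((365,102),(361,182),(277,182),(275,102))])[:,:2]
# fine crop: screws (87,457),(311,456) scale 2.5
f=lambda p:np.array(p)/2.5+[240,40-120]
print("fine",f((87,457)),f((311,456)))
m=P.mean(0);xa=P[0]+P[1]-P[2]-P[3];ya=P[0]+P[3]-P[1]-P[2];print(P.round(4).tolist(),m,np.arctan2(xa[1],xa[0]),np.arctan2(-ya[0],ya[1]))
o=-W[2].T@W[3];print("cam",o,"fwd",W[2][2])
# tube depth from its two edges: fit cylinder radius .013
K=W[0]
for row,l,r in((55,294,347),(60,294.5,346),(200,296,343)):
    o,d1=ray(W,(l,row));_,d2=ray(W,(r,row))
    d1/=np.linalg.norm(d1);d2/=np.linalg.norm(d2)
    # project to plane perpendicular to the tube (v)
    v=np.array([.174,.985,0]);
    a=[(d-v*(d@v)) for d in(d1,d2)];b=[x/np.linalg.norm(x) for x in a]
    half=np.arccos(b[0]@b[1])/2;dist=.013/np.sin(half);bi=(b[0]+b[1]);bi/=np.linalg.norm(bi)
    sc=(d1+d2)/2;sc=sc/np.linalg.norm(sc-v*(sc@v))
    print(row,o+sc*dist)
for row,l,r in((55,294,347),(200,296,343)):print(onz(W,((l+r)/2,row),.21))
E
```

```text
fine [274.8 102.8] [364.4 102.4]
[[0.6487, 0.2265], [0.6311, 0.1345], [0.5298, 0.1526], [0.5474, 0.2446]] [0.58925624 0.18955082] -0.17633436490988558 -0.18908438275643913
cam [0.59549007 0.22272859 0.37234438] fwd [-0.04803528 -0.26541728 -0.96293628]
55 [0.60076575 0.25026461 0.21271347]
60 [0.60036397 0.24866516 0.20870784]
200 [0.58726014 0.17729849 0.21302565]
[0.6008557  0.25071784 0.21      ]
[0.58710383 0.176436   0.21      ]
```

>>> drive_tool --commands '[[[-0.5, 0, -20, 0, 0], [0, 0, -20, 0, 0], [0, 0, -15, 0, 0], [0, 0, -10, 0, 0], [0, 0, -5, 0, 0], [0, 0, -5, 0, 0], [0, 0, -3, 0, 0], [0, 0, 0, 0, 0]]]'

```text
t: 7.15
tcp_pos: [0.5821, 0.1485, 0.123]
tool_rot: [[0.174, 0.985, 0.0], [0.985, -0.174, 0.0], [0.0, 0.0, -1.0]]
wrist_force: [-0.8, 0.7, -2.9]
gripper_width: 0.025
finger_force: 50.0
```

>>> drive_tool --commands '[[[0, 0, -3, 0, 0], [0, 0, -3, 0, 0], [0, 0, -2, 0, 0], [0, 0, 0, 0, 0]]]'

```text
t: 7.48
tcp_pos: [0.5818, 0.1484, 0.1146]
tool_rot: [[0.174, 0.985, -0.0], [0.985, -0.174, -0.0], [-0.0, -0.0, -1.0]]
wrist_force: [-0.6, -0.4, -3.1]
gripper_width: 0.025
finger_force: 50.0
```

>>> drive_tool --commands '[[[0, 0, -1.5, 0, 0], [0, 0, -1.5, 0, 0], [0, 0, 0, 0, 0]]]'

```text
t: 7.73
tcp_pos: [0.5818, 0.1484, 0.1117]
tool_rot: [[0.174, 0.985, -0.0], [0.985, -0.174, -0.0], [-0.0, -0.0, -1.0]]
wrist_force: [-0.1, 0.1, -2.6]
gripper_width: 0.0252
finger_force: 50.0
```

>>> drive_tool --commands '[[[0, 0, -1, 0, 0], [0, 0, -1, 0, 0], [0, 0, 0, 0, 0]]]'

```text
t: 7.98
tcp_pos: [0.5821, 0.1483, 0.1109]
tool_rot: [[0.174, 0.985, -0.0], [0.985, -0.174, -0.0], [-0.0, -0.0, -1.0]]
wrist_force: [-6.8, -4.2, 15.3]
gripper_width: 0.0252
finger_force: 50.0
```

>>> drive_tool --commands '[[[0, 0, 0, 0, 0.5], [0, 0, 0, 0, 0.5], [0, 0, 0, 0, 0.5], [0, 0, 0, 0, 0.5], [0, 0, 0, 0, 0.5], [0, 0, 0, 0, 0.5]]]'

```text
t: 8.48
tcp_pos: [0.582, 0.1485, 0.1099]
tool_rot: [[0.174, 0.985, 0.0], [0.985, -0.174, 0.0], [0.0, 0.0, -1.0]]
wrist_force: [-0.6, -0.1, -0.3]
gripper_width: 0.0457
finger_force: 0.0
```

```bash
python3 - <<'E'
from h import *
import pickle
o=bot.get_obs();print(o["t"],o["tcp_pos"],o["wrist_force"],o["gripper_width"])
W=cam("wrist");w=bot.snapshot("wrist");s=bot.snapshot("scene")
pickle.dump(W,open("w3.pkl","wb"));cv2.imwrite("w3_raw.png",w);cv2.imwrite("s3_raw.png",s)
r=lambda im,x,y,w,h,W,H: cv2.resize(im[y:y+h,x:x+w],(W,H),interpolation=cv2.INTER_CUBIC)
im=np.hstack([r(w,160,0,320,240,400,300),r(s,200,150,200,150,400,300)])
cv2.imwrite("pics/c3.png",im)
E
```

```text
8.4833 [0.58196564 0.14847072 0.10989448] [-0.58806724 -0.11815588 -0.30334402] 0.04569392398986647
```

View pics/c3.png

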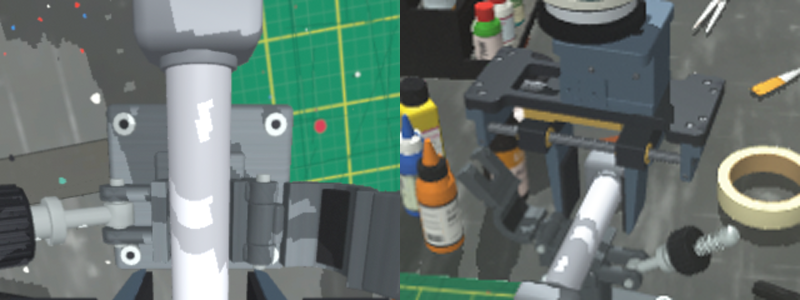

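The bar lies in the saddle and the jaws are open around it. Before choosing the path behind the upper half, I'll check where the nearby bottles are.

```bash
python3 - <<'E'
from h import *
T=cam("top");O=np.array([.589,.190,.12]);y=-.177;R=np.array([[np.cos(y),-np.sin(y),0],[np.sin(y),np.cos(y),0],[0,0,1]])
for n,p,z in(("orangeTip",(350,160),.12),("orange base",(356,184),.03),("black tip",(391,178),.13),("black base",(390,205),.02),("bluetip",(377,143),.1),("cup rim",(264,130),.1)):
    P=onz(T,np.array(p)*.8,z);print(n,P.round(3),(R.T@(P-O)).round(3))
for x in(.125,-.040,.027):print(x,(R@np.array([x,0,0])+O).round(4))
E
```

```text
orangeTip [0.742 0.081 0.12 ] [ 0.17 -0.08 -0.  ]
orange base [0.726 0.078 0.03 ] [ 0.154 -0.087 -0.09 ]
black tip [0.7   0.005 0.13 ] [ 0.142 -0.162  0.01 ]
black base [0.682 0.011 0.02 ] [ 0.123 -0.16  -0.1  ]
bluetip [0.783 0.03  0.1  ] [ 0.219 -0.123 -0.02 ]
cup rim [0.819 0.248 0.1  ] [ 0.216  0.098 -0.02 ]
0.125 [0.712 0.168 0.12 ]
-0.04 [0.5496 0.197  0.12  ]
0.027 [0.6156 0.1852 0.12  ]
```

>>> drive_tool --commands '[[[0, 0, 20, 0, 0.5], [0, 0, 30, 0, 0.5], [0, 0, 35, 0, 0.4], [0, 0, 35, 0, 0.2], [0, 0, 30, 0, 0], [0, 0, 0, 0, 0], [0, 0, 0, 0, 0]]]' --newtons 20

```text
t: 9.17
tcp_pos: [0.5827, 0.1486, 0.2616]
tool_rot: [[0.174, 0.985, 0.003], [0.985, -0.174, 0.001], [0.001, 0.003, -1.0]]
wrist_force: [-0.3, -0.6, -1.2]
gripper_width: 0.0152
finger_force: 0.0
```

>>> drive_tool --commands '[[[13, 2, 0, 0.12, 0], [13, 2, 0, 0.12, 0], [13, 2, 0, 0.12, 0], [13, 2, 0, 0.12, 0], [13, 2, 0, 0.12, 0], [13, 2, 0, 0.12, 0], [13, 2, 0, 0.12, 0], [13, 2, 0, 0.12, 0], [13, 2, 0, 0.12, 0], [13, 2, 0, 0.12, 0]]]'

```text
t: 10.0
tcp_pos: [0.7118, 0.1684, 0.2576]
tool_rot: [[-0.858, 0.514, -0.003], [0.514, 0.858, -0.001], [0.002, -0.002, -1.0]]
wrist_force: [0.5, -0.2, -0.8]
gripper_width: 0.0002
finger_force: 0.0
```

>>> drive_tool --commands '[[[0, 0, -10, 0.12, 0], [0, 0, -20, 0.12, 0], [0, 0, -25, 0.12, 0], [0, 0, -25, 0.01, 0], [0, 0, -20, 0, 0], [0, 0, -10, 0, 0], [0, 0, 0, 0, 0]]]'

```text
t: 10.58
tcp_pos: [0.7099, 0.168, 0.1459]
tool_rot: [[-0.985, 0.175, -0.005], [0.175, 0.985, -0.001], [0.005, -0.002, -1.0]]
wrist_force: [-0.9, 0.0, 0.5]
gripper_width: 0.0005
finger_force: 0.0
```

>>> drive_tool --commands '[[[-8, 1.4, 0, 0, 0], [-8, 1.4, 0, 0, 0], [-8, 1.4, 2, 0, 0], [-8, 1.4, 3, 0, 0], [-8, 1.4, 3, 0, 0], [-8, 1.4, 3, 0, 0], [-8, 1.4, 3, 0, 0], [0, 0, 0, 0, 0]]]'

```text
t: 11.25
tcp_pos: [0.6552, 0.1788, 0.1658]
tool_rot: [[-0.985, 0.174, 0.002], [0.174, 0.985, 0.001], [-0.002, 0.001, -1.0]]
wrist_force: [0.7, 0.4, 0.2]
gripper_width: 0.0008
finger_force: 0.0
```

>>> drive_tool --commands '[[[-8, 1.4, 3, 0, 0], [-8, 1.4, 2, 0, 0], [-8, 1.4, 0, 0, 0], [-8, 1.4, 0, 0, 0], [-8, 1.4, 0, 0, 0], [0, 0, 0, 0, 0]]]'

```text
t: 11.75
tcp_pos: [0.6139, 0.1854, 0.1684]
tool_rot: [[-0.985, 0.174, -0.002], [0.174, 0.985, -0.0], [0.002, -0.001, -1.0]]
wrist_force: [-0.4, -0.2, 0.3]
gripper_width: 0.0004
finger_force: 0.1
```

```bash
python3 - <<'E'
from h import *
O=np.array([.589,.190,.12]);y=-.177;R=np.array([[np.cos(y),-np.sin(y),0],[np.sin(y),np.cos(y),0],[0,0,1]])
o=bot.get_obs();print(o["t"],R.T@(o["tcp_pos"]-O))
s=bot.snapshot("scene")
cv2.imwrite("pics/s4.png",cv2.resize(s[120:330,180:440],(780,600),interpolation=cv2.INTER_CUBIC)[:, :])
E
```

```text
11.75 [ 0.02536512 -0.00017384  0.04840794]
```

View pics/s4.png

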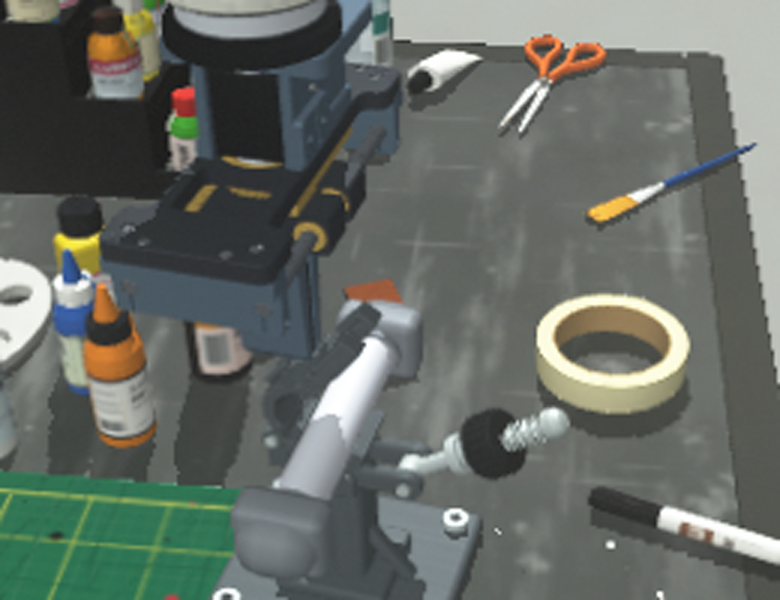

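The upper half is past vertical and leaning towards the tube, with its fork near (360,320). I'll push it further over and then press it down.

>>> drive_tool --commands '[[[-8, 1.4, 0, 0, 0], [-8, 1.4, 0, 0, 0], [-8, 1.4, 0, 0, 0], [-8, 1.4, 0, 0, 0], [-8, 1.4, 0, 0, 0], [-8, 1.4, 0, 0, 0], [-8, 1.4, 0, 0, 0], [-6, 1, 0, 0, 0], [0, 0, 0, 0, 0]]]'

```text
t: 12.55
tcp_pos: [0.5524, 0.1963, 0.1688]
tool_rot: [[-0.985, 0.174, -0.001], [0.174, 0.985, -0.0], [0.001, -0.0, -1.0]]
wrist_force: [0.3, 1.6, 0.8]
gripper_width: 0.0004
finger_force: 0.7
```

>>> drive_tool --commands '[[[0, 0, -4, 0, 0], [0, 0, -4, 0, 0], [0, 0, -4, 0, 0], [0, 0, -4, 0, 0], [0, 0, -4, 0, 0], [0, 0, -4, 0, 0], [0, 0, -4, 0, 0], [0, 0, 0, 0, 0]]]'

```text
t: 13.22
tcp_pos: [0.5532, 0.1961, 0.1397]
tool_rot: [[-0.985, 0.175, -0.002], [0.175, 0.985, -0.0], [0.002, -0.0, -1.0]]
wrist_force: [-2.2, 3.1, -0.7]
gripper_width: 0.0003
finger_force: 1.8
```

>>> drive_tool --commands '[[[0, 0, -2, 0, 0], [0, 0, -1.5, 0, 0], [0, 0, 0, 0, 0]]]'

```text
t: 13.47
tcp_pos: [0.5539, 0.196, 0.1371]
tool_rot: [[-0.985, 0.175, -0.0], [0.175, 0.985, -0.0], [0.0, -0.0, -1.0]]
wrist_force: [0.5, 1.6, 0.2]
gripper_width: 0.0006
finger_force: 0.5
```

>>> drive_tool --commands '[[[0, 0, -1.5, 0, 0], [0, 0, -1.5, 0, 0], [0, 0, 0, 0, 0]]]'

```text
t: 13.72
tcp_pos: [0.554, 0.196, 0.1343]
tool_rot: [[-0.985, 0.175, 0.0], [0.175, 0.985, -0.0], [-0.0, -0.0, -1.0]]
wrist_force: [0.6, 0.2, -0.4]
gripper_width: 0.0005
finger_force: 0.0
```

>>> drive_tool --commands '[[[0, 0, -1, 0, 0], [0, 0, -1, 0, 0], [0, 0, 0, 0, 0]]]'

```text
t: 13.97
tcp_pos: [0.5543, 0.1961, 0.1336]
tool_rot: [[-0.985, 0.175, 0.0], [0.175, 0.985, -0.0], [-0.0, -0.0, -1.0]]
wrist_force: [-8.4, -3.0, 20.4]
gripper_width: 0.0002
finger_force: 10.0
```

>>> drive_tool --commands '[[[0, 0, 20, 0, 0], [0, 0, 35, 0, 0.2], [0, 0, 35, 0, 0.5], [-15, 3, 20, 0, 0.7], [-20, 3, 0, 0, 0.7], [-11, 2, 0, 0, 0.7], [0, 0, 0, 0, 0.7], [0, 0, 0, 0, 0.7]]]'

```text
t: 14.63
tcp_pos: [0.5076, 0.204, 0.2419]
tool_rot: [[-0.985, 0.174, -0.001], [0.174, 0.985, -0.0], [0.0, -0.0, -1.0]]
wrist_force: [0.3, 1.1, 0.1]
gripper_width: 0.0442
finger_force: 0.0
```

```bash
python3 - <<'E'
from h import *
import pickle
o=bot.get_obs();print(o["t"],o["tcp_pos"])
W=cam("wrist");w=bot.snapshot("wrist");s=bot.snapshot("scene")
pickle.dump(W,open("w5.pkl","wb"))
r=lambda im,x,y,w,h,W,H: cv2.resize(im[y:y+h,x:x+w],(W,H),interpolation=cv2.INTER_CUBIC)
im=np.hstack([r(s,240,200,150,150,400,400),w[0:400,120:520]])
cv2.imwrite("pics/c5.png",im)
E
```

```text
14.6333 [0.50760855 0.20398188 0.24188291]
```

View pics/c5.png

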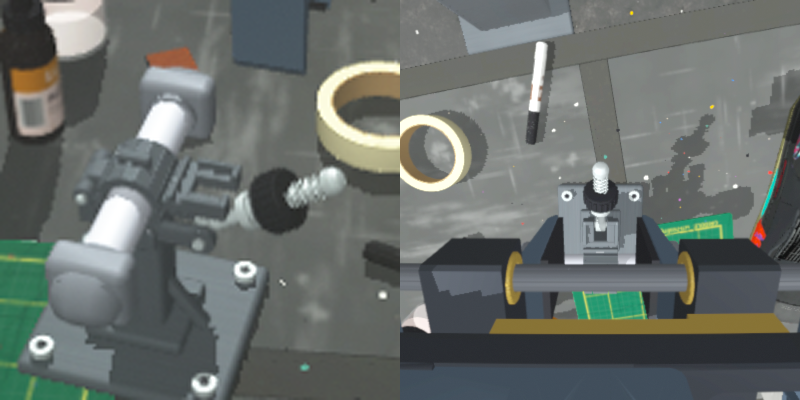

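The clamp is shut over the tube. In the wrist image the knob is at (320,194), and it is at (278,201) in the scene crop. I'll triangulate it from these two.

```bash
python3 - <<'E'
from h import *
import pickle;W=pickle.load(open("w5.pkl","rb"));S=cam("scene")
O=np.array([.589,.190,.12]);y=-.177;R=np.array([[np.cos(y),-np.sin(y),0],[np.sin(y),np.cos(y),0],[0,0,1]])
for n,a,b in(("knob",(320,194),(278,201)),("nut",(320,170),(331,180))):
    p,e=tri(W,a,S,np.array(b)*.375+[240,200]);print(n,p,e,R.T@(p-O))
for L in(.9,.964,1.03):
  for r in(52,93):
    P=R@np.array([-.040-r/1e3*np.sin(L),0,-.022+r/1e3*np.cos(L)])+O;print(L,r,P.round(4),px(W,P))
E
```

```text
knob [0.50865063 0.20422966 0.12673614] 0.0015525832007327184 [-0.08159954 -0.00014035  0.00673614]
nut [0.48058054 0.20922056 0.14950189] 0.0010672638816779743 [-0.11010986 -0.00016994  0.02950189]
0.9 52 [0.5095 0.2042 0.1303] [[320.11418068 196.5846117 ]]
0.9 93 [0.4779 0.2099 0.1558] [[320.1992742  168.81312284]]
0.964 52 [0.5076 0.2046 0.1277] [[320.11569768 193.93140914]]
0.964 93 [0.4744 0.2105 0.151 ] [[320.2010718  163.88919783]]
1.03 52 [0.5057 0.2049 0.1248] [[320.11682431 191.38001961]]
1.03 93 [0.4711 0.2111 0.1459] [[320.20194896 159.28135427]]
```

>>> drive_tool --commands '[[[0, 0, -25, 0, 0.7], [0, 0, -25, 0, 0.7], [0, 0, -25, 0, 0.7], [0, 0, -20, 0, 0.7], [0, 0, -15, 0, 0.7], [0, 0, -12, 0, 0.7], [0, 0, -8, 0, 0.7], [0, 0, 0, 0, 0.3], [0, 0, 0, 0, 0], [0, 0, 0, 0, 0]]]' --newtons 45

```text
t: 15.57
tcp_pos: [0.5085, 0.2042, 0.1132]
tool_rot: [[-0.985, 0.175, 0.001], [0.175, 0.985, 0.0], [-0.001, 0.0, -1.0]]
wrist_force: [0.5, 0.3, -1.1]
gripper_width: 0.0468
finger_force: 0.0
```

>>> drive_tool --commands '[[[0, 0, 0, 0, 0], [0, 0, 0, 0, 0], [0, 0, 0, 0, 0]]]'

```text
t: 15.82
tcp_pos: [0.5084, 0.2044, 0.1132]
tool_rot: [[-0.985, 0.175, 0.001], [0.175, 0.985, 0.001], [-0.001, 0.001, -1.0]]
wrist_force: [-1.0, 3.2, 2.4]
gripper_width: 0.0317
finger_force: 45.0
```

>>> drive_tool --commands '[[[-2.7, 0.5, 1.9, 0, 0], [-2.7, 0.5, 1.9, 0, 0], [-2.7, 0.5, 1.9, 0, 0], [-2.7, 0.5, 1.9, 0, 0], [0, 0, 0, 0, 0], [0, 0, 0, 0, 0]]]'

```text
t: 16.32
tcp_pos: [0.498, 0.2063, 0.1207]
tool_rot: [[-0.985, 0.175, 0.003], [0.175, 0.985, 0.001], [-0.003, 0.001, -1.0]]
wrist_force: [7.8, 0.8, -5.6]
gripper_width: 0.0318
finger_force: 45.0
```

>>> drive_tool --commands '[[[4.2, -0.8, 5.5, 0, 0], [4.9, -0.9, 5.2, 0, 0], [5.4, -1, 4.6, 0, 0], [5.9, -1, 4, 0, 0], [6.3, -1.1, 3.3, 0, 0], [0, 0, 0, 0, 0], [0, 0, 0, 0, 0]]]'

```text
t: 16.9
tcp_pos: [0.5234, 0.2014, 0.1423]
tool_rot: [[-0.985, 0.175, -0.001], [0.175, 0.985, 0.0], [0.001, 0.0, -1.0]]
wrist_force: [1.8, 6.8, -8.1]
gripper_width: 0.0316
finger_force: 45.0
```

>>> drive_tool --commands '[[[0, 0.5, 1.5, 0, 0], [6.6, -1, 2.6, 0, 0], [6.9, -1.2, 1.8, 0, 0], [0, 0, 0, 0, 0], [0, 0, 0, 0, 0]]]'

```text
t: 17.32
tcp_pos: [0.5366, 0.1993, 0.148]
tool_rot: [[-0.985, 0.175, -0.001], [0.175, 0.985, -0.0], [0.001, -0.001, -1.0]]
wrist_force: [-1.1, 1.2, -10.0]
gripper_width: 0.0321
finger_force: 45.0
```

>>> drive_tool --commands '[[[6.4, -1.1, 0.8, 0, 0], [6.4, -1.1, 0, 0, 0], [0, 0, 0, 0, 0], [0, 0, 0, 0, 0]]]'

```text
t: 17.65
tcp_pos: [0.5496, 0.1971, 0.1489]
tool_rot: [[-0.985, 0.175, -0.001], [0.175, 0.985, -0.0], [0.001, -0.001, -1.0]]
wrist_force: [-1.6, 0.5, -7.4]
gripper_width: 0.0317
finger_force: 45.0
```

>>> drive_tool --commands '[[[0, 0, -3, 0, 0], [0, 0, -3, 0, 0], [0, 0, 0, 0, 0.7], [0, 0, 0, 0, 0.7], [0, 0, 0, 0, 0.7], [0, 0, 0, 0, 0.7], [0, 0, 15, 0, 0.7], [0, 0, 30, 0, 0.7], [0, 0, 35, 0, 0.7], [0, 0, 30, 0, 0.7]]]'

```text
t: 18.48
tcp_pos: [0.5504, 0.1974, 0.2555]
tool_rot: [[-0.985, 0.175, 0.001], [0.175, 0.985, 0.0], [-0.001, 0.0, -1.0]]
wrist_force: [1.6, 0.3, -0.4]
gripper_width: 0.0639
finger_force: 0.0
```

>>> drive_tool --commands '[[[-20, 0, 20, 0, 0.7], [-25, 0, 20, 0, 0.7], [-20, 0, 0, 0, 0.7], [0, 0, 0, 0, 0.7], [0, 0, 0, 0, 0.7]]]'

```text
t: 18.9
tcp_pos: [0.485, 0.1975, 0.294]
tool_rot: [[-0.985, 0.174, 0.002], [0.174, 0.985, 0.0], [-0.001, 0.001, -1.0]]
wrist_force: [0.0, 0.7, 0.1]
gripper_width: 0.0643
finger_force: 0.0
```

```bash
python3 - <<'E'
from h import *
S=cam("scene");O=np.array([.589,.190,.12]);y=-.177;R=np.array([[np.cos(y),-np.sin(y),0],[np.sin(y),np.cos(y),0],[0,0,1]])
s=bot.snapshot("scene");w=bot.snapshot("wrist")
for L in(0,.1):
  for r in(52,55,62,95):
    print(L,r,(px(S,R@np.array([-.040-r/1e3*np.sin(L),0,-.022+r/1e3*np.cos(L)])+O)-[250,190])*[4,4])
r=lambda im,x,y,w,h,W,H: cv2.resize(im[y:y+h,x:x+w],(W,H),interpolation=cv2.INTER_CUBIC)
cv2.imwrite("pics/c6.png",np.hstack([r(s,250,190,120,120,480,480),r(w,240,120,160,240,320,480)]))
E
```

```text
0 52 [[269.17074378 275.11145528]]
0 55 [[269.04570439 268.92962134]]
0 62 [[268.75182174 254.37485544]]
0 95 [[267.32550521 183.22304041]]
0.1 52 [[282.86730915 278.18275817]]
0.1 55 [[283.57179274 272.17752789]]
0.1 62 [[285.23090317 258.03422967]]
0.1 95 [[293.35067799 188.80528055]]
```

View pics/c6.png

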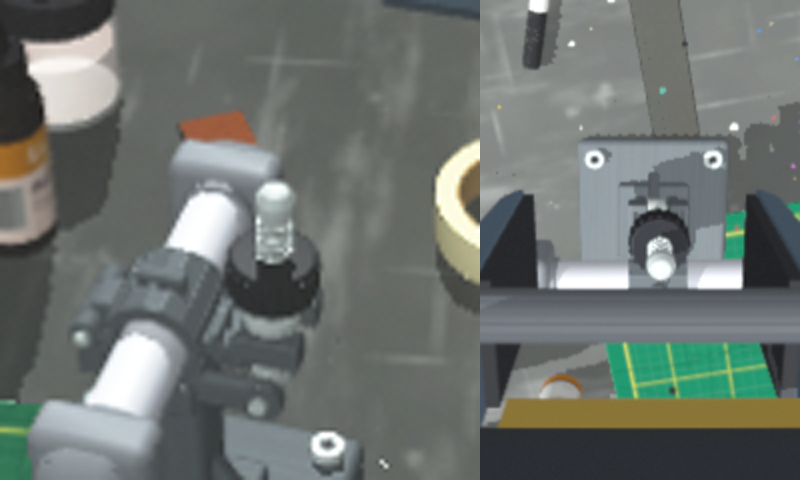

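The bolt stands upright in the fork slot, within about 0.03 rad. The knob's top face is at (272,254), which matches a seated collar. The gripper is clear of everything.

```bash
python3 -c "
from cell import bot
print(bot.job_done())"
```

```text
the job is handed in; nothing more can be done
None
```

The bar is centred in the saddle, the clamp is shut over it, and the swing bolt is upright with its knob seated; the arm is clear and the job is handed in (about 19 s of 72 s), with no verdict shown.

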